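# Two espresso cups from behind the mill and the jam

## Robot

A 6-joint arm with a two-finger parallel gripper is mounted at the origin on a cart in front of the work surface, level with it; the furniture and walls round the work are solid. World frame = base frame: x ahead of the robot, y to its left, z up, the work surface at z = 0. Lengths are in m, angles in rad, forces in N, time in s.
With the tool pointing down it reaches from about 0.35 to 0.975 m from the base axis. Payload 7.1 kg.
Tool frame: the origin (TCP) lies between the finger pads, 19 mm behind the fingertips; this is the grasp point; z points along the fingers, y is the line along which they close (so a half turn about z gives the same grasp; the last joint's range is limited). The gripper opens to 88 mm and grips with 3 to 60 N. Pads are 20 mm wide; open, the fingers measure 115 mm over their backs; the gripper's body (75 mm by 178 mm) begins 61 mm behind the grasp point.
Start: joints at [1.094, 0.423, 1.63, -0, 1.089, -0.019], TCP at [0.276, 0.561, 0.241] pointing down, gripper open.
Joint ranges: [-3, 3], [-0.9, 2.11], [0.09, 2.58], [-1.31, 4.45], [0.11, 2.69], [-2.54, 2.54]. Speed limits (rad/s): [2.39, 2.39, 3.01, 3.14, 3.14, 3.14].

## Interface

Orientations are given as a unit quaternion [w, x, y, z].
In Python, from station import move_pose, movel, movej, command_gripper, wait, inverse_kinematics, read_camera, camera_info, MotionError, job_done, get_time, get_joint_pos, get_qvel, get_effort, get_tcp_pos, get_ee_rot, get_ft_force, get_ft_torque, get_grip_width, get_finger_force gives the robot as it stands. Calls block until the motion is done:
- move_pose(position, orientation): joint-space move of the TCP to a pose.
- movel(position, frame=None, v=0.15, until_force=None): straight line of the TCP; frame=None keeps the orientation; v is the mean speed in m/s. With until_force (N) it stops when the force on the tool has changed by that much, and returns True; else False.
- movej(angles): joint-space move.
- command_gripper(opening): opening from 0.0 (shut) to 1.0 (fully open); the grip force is fixed at half the most; returns when the fingers have stopped.
- wait(seconds).
- inverse_kinematics(position, orientation): joint angles nearest the present ones, or None.
- read_camera(name): name is "scene" or "top"; returns the picture (480x640x3 uint8, red, green, blue); there is no depth.
- camera_info(name): a dict with "intrinsics" (3x3 intrinsics, pixels), "dist" ([k1, k2, p1, p2, k3] as OpenCV has them; the pictures are not rectified), "T" (4x4, takes a point from camera to world coordinates). Camera axes: x right, y up, looking along -z (the intrinsics and any distortion apply to the point x, -y, -z); pixel columns grow to the right and rows downward; lengths in m; the calibration is good to about 2 mm. A picture is of the moment at which its call begins. camera_info takes no time and is no camera call.
A pose or a line that the arm cannot do raises MotionError and nothing moves.
- job_done(): hands the job in; it is judged then, once.
Readings, each from a call of its own:
- get_time(): time.
- get_joint_pos(): joint angles.
- get_qvel(): joint speeds.
- get_effort(): joint torques, N m.
- get_tcp_pos(): TCP position.
- get_ee_rot(): TCP orientation.
- get_ft_force(): force on the tool from outside, world axes, zero at the start.
- get_ft_torque(): the same for the moment, N m.
- get_grip_width(): opening from 0.0 (shut) to 1.0 (fully open).
- get_finger_force(): force on a finger pad.
Only numpy, scipy, OpenCV 4.12 (cv2) and the standard library are available. Lean on these libraries where they do the work, as an engineer would, in place of code of your own. Each camera call takes 0.05 s, during which the arm holds its last target. There are 200 camera calls.

## Task

Coffee for two is ready. Stand the pepper mill and the jam jar aside, upright on the free worktop clear of the wooden stand, then fetch the two espresso cups from behind them and set one upright in the well of each saucer, and when both cups are on their saucers put the mill and the jar back, each upright in the well of the stand it came from. Knock nothing over and leave the lemon lying where it is.

Things in the scene. Friction and masses are not known exactly. Their poses are not given: they have to be found in the camera images.
- stand: fixed wooden stand, 176 x 194 mm (x, y), 20 mm high, on the worktop (z = 0); origin: centre of its underside, x to its rear (away from the robot), y to its left. Four round wells, floors 12 mm above the worktop: two in front, 78 mm across, at x -34, y +-45 mm (mill and jar, either way round); two behind, 64 mm, at x 43, y +-48 mm (cups). Mill and jar leave only 15 mm in front of a cup
- mill: turned dark wooden pepper mill, 170 mm high, foot 58 mm across; head 49 mm across, 123 to 159 mm above the foot, does not turn; small knob on top; 0.1 to 0.3 kg; origin: centre of its foot, z up. Grip it round the head, 138 mm above the foot, from any side. Starts in one of the stand's two front wells and belongs back in that same well
- jam_jar: glass jar of red jam with grey lid, 94 mm high, body 58 x 64 mm (its x, y), lid 64 mm across, 83 to 94 mm above the foot; 0.3 to 0.6 kg; origin: centre of its foot, z up. Grip it round lid and shoulder, TCP 78 mm above the foot. Starts in the other front well of the stand and belongs back in that same well
- cup_a_foot (a point): white espresso cup with green pattern, 52 mm high; point: centre of its foot's underside (foot 44 mm across), z up the bowl's axis. Bowl 61 mm across near the rim; grip it along the cup's x, 36 mm above the foot. Ring handle along the cup's -y, to 58 mm from the axis, 14 mm wide, 13 to 49 mm up. Starts in a rear well of the stand, handle out sideways; 0.1 to 0.17 kg; this one at the left.
- cup_b_foot (a point): white espresso cup with green pattern, 52 mm high; point: centre of its foot's underside (foot 44 mm across), z up the bowl's axis. Bowl 61 mm across near the rim; grip it along the cup's x, 36 mm above the foot. Ring handle along the cup's -y, to 58 mm from the axis, 14 mm wide, 13 to 49 mm up. Starts in a rear well of the stand, handle out sideways; 0.1 to 0.17 kg; this one at the right.
- saucer_a: loose round white saucer, 116 mm across, rim 15 mm high, on the worktop; origin: centre of its underside, z up. In its middle a flat well 62 mm across, floor 5 mm above the underside, edged by a raised ring 3 mm high; the cup's foot (44 mm) belongs inside the ring. 160 g. Either cup may go on it.
- saucer_b: loose round white saucer, 116 mm across, rim 15 mm high, on the worktop; origin: centre of its underside, z up. In its middle a flat well 62 mm across, floor 5 mm above the underside, edged by a raised ring 3 mm high; the cup's foot (44 mm) belongs inside the ring. 160 g. Either cup may go on it.
- lemon: yellow lemon, 78 x 55 x 56 mm, lying loose on the worktop, long axis along its own x; origin at its underside, below its middle. A bystander. Apart from the things listed here the worktop is free from x 0.37 to 0.66 m, y -0.40 to 0.09 m (robot's frame); a wall cupboard hangs 0.63 m above it over x > 0.64, y > -0.04 m, a towel on a hook at x 0.48, y < -0.40 m
Not all that is in view belongs to the job. Of the things that look like the mill, the larger one is meant.

How it is judged:
By the outcome, as a careful person would: the job done as asked, in the order asked, and still so for the second after the job is handed in, with the robot touching nothing.
It also fails if it takes over 122 s, if anything falls off the work surface, if the arm or the gripper's body presses on something with over 40 N, if the wrist force passes 120 N, or if a joint passes its speed limit or range.

## Working session

There is one attempt and no reset: what is moved stays moved. The work goes in short steps, each a Python script; the robot and the scene stay as the last script left them, time stands still between calls to the robot, and variables do not carry over. Pictures are saved under pics/ and viewed, at most 14 in all, crops included, and the job is handed in when it is done.

```bash
mkdir -p pics; ls
python3 - <<'E'
from station import *
import cv2,numpy as np
for n in("scene","top"):
    im=read_camera(n); cv2.imwrite(f"pics/{n}0.png",im[:,:,::-1])
    c=camera_info(n); print(n,np.round(c["intrinsics"],1).tolist(),np.round(c["dist"],3),np.round(c["T"],3).tolist())
print(get_time(),get_ee_rot())
E
```

```text
pics
scene [[586.9, 0.0, 315.5], [0.0, 586.9, 240.2], [0.0, 0.0, 1.0]] [-0.076  0.     0.     0.     0.   ] [[0.45, -0.75, 0.486, 0.978], [0.893, 0.384, -0.234, -0.362], [-0.011, 0.539, 0.842, 0.792], [0.0, 0.0, 0.0, 1.0]]
top [[434.8, 0.0, 321.7], [0.0, 434.8, 239.4], [0.0, 0.0, 1.0]] [-0.07  0.    0.    0.    0.  ] [[-0.011, 0.983, -0.183, 0.391], [-0.999, -0.019, -0.04, -0.171], [-0.043, 0.182, 0.982, 0.896], [0.0, 0.0, 0.0, 1.0]]
0.1 [-1.63040455e-04  2.26923580e-01  9.73912321e-01 -6.73214148e-04]
```

View pics/scene0.png

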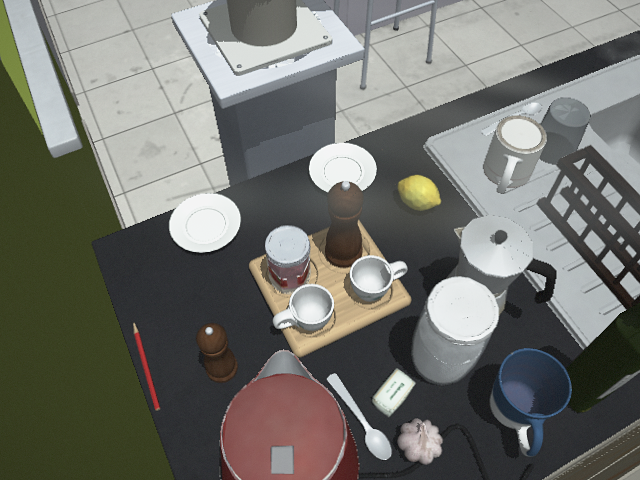

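View pics/top0.png

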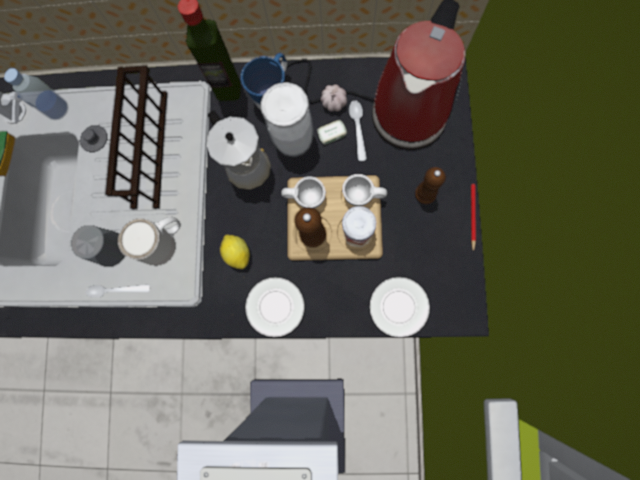

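The mill candidates in the scene view are the large one in the stand at (345,222) and the small one at (213,352); I choose the one in the stand. The cup candidates are the stand cups at (311,308) and (371,278), against a blue mug at (530,390) and a white mug at (515,150); I choose the stand cups. The saucers are at top (275,306) and (399,306), and the lemon at (235,251). Next I measure these and check the choice in a crop.

```bash
cat > h.py <<'E'
from station import *
import cv2,numpy as np
CI={n:camera_info(n) for n in("scene","top")}
def ray(n,uv):
    c=CI[n];p=cv2.undistortPoints(np.float64(uv).reshape(-1,1,2),np.array(c["intrinsics"]),np.array(c["dist"])).reshape(-1,2)
    d=np.c_[p[:,0],-p[:,1],-np.ones(len(p))]; T=np.array(c["T"])
    return T[:3,3],d@T[:3,:3].T
def plane(n,uv,z):
    o,d=ray(n,uv); return o+d*((z-o[2])/d[:,2])[:,None]
def proj(n,P):
    c=CI[n];T=np.linalg.inv(np.array(c["T"]));q=np.atleast_2d(P)@T[:3,:3].T+T[:3,3]
    q=q*[1,-1,-1]
    return cv2.projectPoints(q,np.zeros(3),np.zeros(3),np.array(c["intrinsics"]),np.array(c["dist"]))[0].reshape(-1,2)
def blobs(m,amin=150):
    cs,_=cv2.findContours(m.astype(np.uint8),cv2.RETR_EXTERNAL,cv2.CHAIN_APPROX_NONE)
    return [c for c in cs if cv2.contourArea(c)>amin]
E
python3 - <<'E'
from h import *
im=cv2.imread("pics/top0.png");hsv=cv2.cvtColor(im,cv2.COLOR_BGR2HSV)
H,S,V=[hsv[...,i].astype(int) for i in range(3)]
for nm in("top","scene"):
    im=cv2.imread(f"pics/{nm}0.png");hsv=cv2.cvtColor(im,cv2.COLOR_BGR2HSV)
    H,S,V=[hsv[...,i].astype(int) for i in range(3)]
    print("==",nm)
    m=(S<40)&(V>140)
    for c in blobs(m,400):
        x,y,w,h=cv2.boundingRect(c)
        e=cv2.fitEllipse(c)
        if w<90 and h<90: 
            P=plane(nm,c.reshape(-1,2),0.015)[:,:2]
            (cx,cy),r=cv2.minEnclosingCircle(P.astype(np.float32))
            print("white",(x,y,w,h),np.round([cx,cy,r],4))
    m=(H>8)&(H<24)&(S>60)&(V>130)
    for c in blobs(m,1000):
        x,y,w,h=cv2.boundingRect(c)
        P=plane(nm,cv2.convexHull(c).reshape(-1,2),0.02)[:,:2]
        r=cv2.minAreaRect(P.astype(np.float32)); print("wood",(x,y,w,h),r)
    m=(H>=24)&(H<34)&(S>120)&(V>120)
    for c in blobs(m,150):
        x,y,w,h=cv2.boundingRect(c); P=plane(nm,c.reshape(-1,2),0.028)[:,:2]
        print("yel",(x,y,w,h),cv2.minAreaRect(P.astype(np.float32)))
print("park (430,240)",plane("top",[[430,240],[474,215],[427,200],[250,200],[290,150],[250,185]],0.0).round(3).tolist())
a=cv2.imread("pics/top0.png")[140:340,200:480];b=cv2.imread("pics/scene0.png")[140:380,200:440]
cv2.imwrite("pics/crop.png",np.hstack([cv2.resize(a,(392,280)),cv2.resize(b,(280,280))]))
cv2.imwrite("pics/crop.png",np.hstack([cv2.resize(a,(448,320),interpolation=2),cv2.resize(b,(320,320),interpolation=2)]))
E
```

```text
== top
white (488, 401, 33, 79) [ 0.1568 -0.483   0.0772]
white (370, 278, 60, 59) [ 0.4158 -0.2884  0.0595]
white (246, 278, 58, 59) [ 0.419  -0.0377  0.0593]
white (342, 206, 34, 34) [ 0.5893 -0.2117  0.0361]
white (282, 177, 44, 31) [ 0.6577 -0.0976  0.0458]
white (342, 174, 44, 31) [ 0.6587 -0.224   0.046 ]
white (261, 83, 47, 43) [ 0.8627 -0.0545  0.0533]
wood (317, 177, 65, 81) ((0.6031153202056885, -0.1948951631784439), (0.17924809455871582, 0.12326375395059586), 4.208340167999268)
yel (220, 235, 28, 33) ((0.53212571144104, 0.04388606548309326), (0.06255748867988586, 0.058978985995054245), 71.09022521972656)
== scene
white (271, 446, 22, 28) [ 0.8088 -0.3345  0.0211]
white (401, 420, 41, 43) [ 0.8689 -0.1627  0.0285]
white (327, 373, 64, 87) [ 0.802  -0.2212  0.0666]
white (374, 369, 41, 47) [ 0.7955 -0.1619  0.033 ]
white (273, 283, 61, 46) [ 0.6285 -0.2164  0.0481]
white (350, 255, 57, 39) [ 0.6248 -0.0866  0.0445]
white (265, 226, 46, 38) [ 0.5184 -0.1889  0.038 ]
white (577, 124, 63, 70) [0.6132 0.3971 0.0827]
wood (283, 235, 128, 121) ((0.6074134707450867, -0.16348528861999512), (0.17342418432235718, 0.18963655829429626), 0.29611775279045105)
yel (399, 175, 41, 29) ((0.5244770646095276, 0.05291784182190895), (0.07404434680938721, 0.04242632910609245), 31.4540958404541)
park (430,240) [[0.552, -0.36, 0.0], [0.604, -0.456, 0.0], [0.638, -0.359, 0.0], [0.647, 0.019, 0.0], [0.759, -0.067, 0.0], [0.681, 0.02, 0.0]]
```

View pics/crop.png

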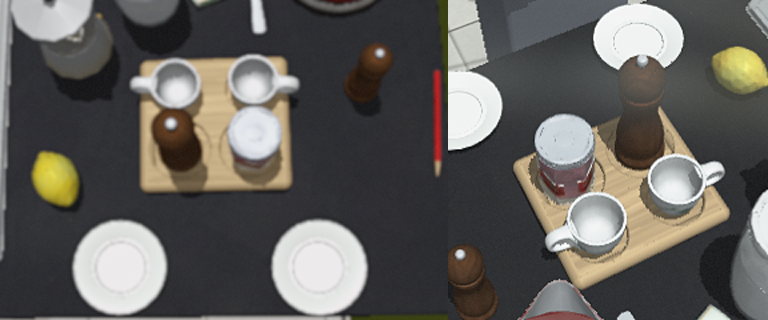

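The crop shows the large mill in the stand's left front well (top view), the jar in the right front well, cup handles pointing outwards, and the small mill standing apart at the right. One precise measurement follows, then motion.

```bash
cat >> h.py <<'E'
from scipy.optimize import least_squares
def hsvof(im): return [cv2.cvtColor(im,cv2.COLOR_RGB2HSV)[...,i].astype(int) for i in range(3)]
def far_circle(n,c,z,r):
    """centre of a circle of radius r at height z from the contour half farther from the camera"""
    P=plane(n,c.reshape(-1,2),z)[:,:2]; o=np.array(CI[n]["T"])[:2,3]; q=P.mean(0)
    for _ in range(4):
        v=(q-o)/np.linalg.norm(q-o); k=P[(P-q)@v>0.3*r]
        q=least_squares(lambda q:np.linalg.norm(k-q,axis=1)-r,q,loss="soft_l1",f_scale=.001).x
    return q,np.std(np.linalg.norm(k-q,axis=1)-r)
E
python3 - <<'E'
from h import *
A=[]
for nm,cups,lid in(("top",[(305,193),(358,190)],(359,223)),("scene",[(311,305),(370,278)],(288,245))):
    im=read_camera(nm); H,S,V=hsvof(im)
    w=((S<45)&(V>110)).astype(np.uint8)
    k=np.ones((13,13),np.uint8) if nm=="top" else np.ones((17,17),np.uint8)
    k=cv2.getStructuringElement(cv2.MORPH_ELLIPSE,k.shape)
    f=cv2.morphologyEx(w,cv2.MORPH_CLOSE,np.ones((3,3)))
    for uv in cups:
        for c in blobs(f):
            if cv2.pointPolygonTest(c,uv,False)>0:
                m=np.zeros_like(f);cv2.drawContours(m,[c],-1,1,-1)
                mo=cv2.morphologyEx(m,cv2.MORPH_OPEN,k); b=max(blobs(mo),key=cv2.contourArea)
                q,s=far_circle(nm,b,.063,.0305)
                hd=plane(nm,c.reshape(-1,2),.012+.031)[:,:2]; d=np.linalg.norm(hd-q,axis=1); t=hd[d>d.max()-.008].mean(0)-q
                print(nm,"cup",q.round(4),"res",s.round(4),"handle deg",np.degrees(np.arctan2(t[1],t[0])).round(1),d.max().round(3))
    for c in blobs(f):
        if cv2.pointPolygonTest(c,lid,False)>0: print(nm,"lid",far_circle(nm,c,.106,.032),cv2.boundingRect(c))
    m=((H>8)&(H<24)&(S>60)&(V>130)).astype(np.uint8)
    pts=np.vstack([c for c in blobs(m,60) if 270<cv2.boundingRect(c)[0]+5<420 and 170<cv2.boundingRect(c)[1]+5<360])
    P=plane(nm,cv2.convexHull(pts).reshape(-1,2),.02)[:,:2]; print(nm,"stand",cv2.minAreaRect(P.astype(np.float32)),P.min(0).round(4),P.max(0).round(4))
    x,y=(308,211) if nm=="top" else (346,186)
    sub=V[y-8:y+9,x-8:x+9]*(S[y-8:y+9,x-8:x+9]<90); yy,xx=np.where(sub>130); kb=[x-8+xx.mean(),y-8+yy.mean()]
    A.append(ray(nm,[kb])); print("knob",kb,plane(nm,[kb],.178))
(o1,d1),(o2,d2)=A;d1=d1[0];d2=d2[0]
t=np.linalg.lstsq(np.c_[d1,-d2],o2-o1,rcond=None)[0];print("knob tri",o1+d1*t[0],o2+d2*t[1])
print("canister/moka/kettle front", plane("top",[[293,157],[250,188],[412,143],[427,203]],0).round(3).tolist())
E
```

```text
top cup [ 0.6451 -0.1117] res 0.0027 handle deg 83.3 0.058
top cup [ 0.6477 -0.2098] res 0.0006 handle deg -179.6 0.099
top lid (array([ 0.63102898, -0.20880894]), np.float64(0.004393065250444833)) (342, 174, 45, 66)
top stand ((0.6018682718276978, -0.16082729399204254), (0.19047757983207703, 0.17217743396759033), 89.96968841552734) [ 0.5157 -0.256 ] [ 0.688  -0.0656]
knob [np.float64(307.5140186915888), np.float64(209.00934579439252)] [[ 0.57759342 -0.11806921  0.178     ]]
scene cup [ 0.6461 -0.2121] res 0.0009 handle deg -157.7 0.082
scene cup [ 0.6453 -0.1107] res 0.0049 handle deg 91.6 0.057
scene lid (array([ 0.57106337, -0.21000909]), np.float64(0.000710913429968954)) (265, 225, 46, 47)
scene stand ((0.6073165535926819, -0.16338038444519043), (0.17371895909309387, 0.18958841264247894), 0.22785498201847076) [ 0.5204 -0.2579] [ 0.6943 -0.0683]
knob [np.float64(345.9846153846154), np.float64(182.06153846153848)] [[ 0.5607688  -0.11423605  0.178     ]]
knob tri [ 0.57305436 -0.11935147  0.19543249] [ 0.57241928 -0.12115859  0.1951342 ]
canister/moka/kettle front [[0.742, -0.074, 0.0], [0.674, 0.02, 0.0], [0.768, -0.334, 0.0], [0.632, -0.358, 0.0]]
```

```bash
cat >> h.py <<'E'
from scipy.spatial.transform import Rotation as Rn
def quat(a,flip=False):
    a=np.radians(a+180*flip);y=np.array([np.cos(a),np.sin(a),0]);z=np.array([0,0,-1.]);x=np.cross(y,z)
    return Rn.from_matrix(np.c_[x,y,z]).as_quat()[[3,0,1,2]]
def best(p,a):
    c=[]
    for f in(False,True):
        s=inverse_kinematics(p,quat(a,f))
        if s is not None: c.append((abs(s[5]),f))
    return quat(a,min(c)[1])
def over(x,y,z,a):
    p=[x,y,z];move_pose(p,best(p,a))
def pick(x,y,z,a,zs,op=1.0):
    command_gripper(op); over(x,y,zs,a)
    movel([x,y,z+.03],v=.2); movel([x,y,z],v=.08); command_gripper(0.0)
    print("grip",round(get_grip_width()*88,1),"mm F",get_finger_force(),"t",round(get_time(),1))
def place(x,y,z,a,zs,op=1.0,up=None,f=5):
    over(x,y,zs,a); movel([x,y,z+.02],v=.2)
    hit=movel([x,y,z-.004],v=.03,until_force=f); print("touch",hit,np.round(get_tcp_pos(),4),"w",round(get_grip_width()*88,1))
    command_gripper(op); movel([x,y,up or zs],v=.2); print("t",round(get_time(),1))
E
python3 - <<'E'
from h import *
print([inverse_kinematics(p,best(p,a)) is not None for p,a in([(.571,-.118,.3),90],[(.44,-.163,.3),90],[(.535,-.33,.2),0],[(.646,-.111,.05),0],[(.416,-.288,.04),0],[(.419,-.038,.04),0])])
p=[.276,.561,.33]; movel(p,v=.2)
pick(.571,-.118,.150,90,.30)
movel([.571,-.118,.21],v=.1); movel([.571,-.118,.32],v=.2)
place(.44,-.163,.138,90,.32)
print(get_joint_pos().__repr__())
for n in("scene",): cv2.imwrite("pics/s1.png",read_camera(n)[:,:,::-1])
E
```

```text
[True, True, True, True, True, True]
grip 46.7 mm F 29.95740698831213 t 5.6
touch True [ 0.4398 -0.1627  0.1377] w 47.1
t 11.1
array([-3.80235758e-01,  9.72187338e-02,  1.88016589e+00,  9.63596448e-05,
        1.16761417e+00,  1.19063729e+00])
```

View pics/s1.png

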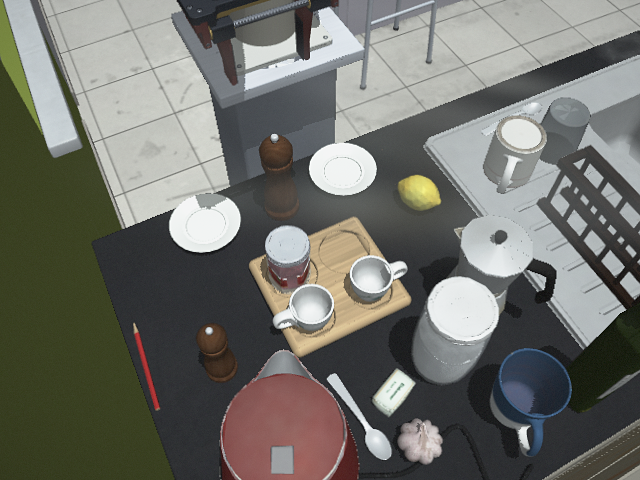

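The mill stands upright between the saucers at (278,180), and everything else is undisturbed. The jar is next.

Run:
```python
from h import *
pick(.571,-.209,.090,90,.25)
movel([.571,-.209,.12],v=.1); movel([.571,-.209,.24],v=.2)
place(.535,-.33,.078,0,.24)
over(.45,-.163,.40,0)
for n in("scene","top"): cv2.imwrite(f"pics/{n}2.png",read_camera(n)[:,:,::-1])
nm="scene"
for nm,cups in(("top",[(305,193),(358,190)]),("scene",[(311,305),(370,278)])):
    H,S,V=hsvof(cv2.imread(f"pics/{nm}2.png")[:,:,::-1].copy())
    f=cv2.morphologyEx(((S<45)&(V>110)).astype(np.uint8),cv2.MORPH_CLOSE,np.ones((3,3)))
    k=cv2.getStructuringElement(cv2.MORPH_ELLIPSE,(13,13) if nm=="top" else (17,17))
    for uv in cups:
        for c in blobs(f):
            if cv2.pointPolygonTest(c,uv,False)>0:
                m=np.zeros_like(f);cv2.drawContours(m,[c],-1,1,-1)
                b=max(blobs(cv2.morphologyEx(m,cv2.MORPH_OPEN,k)),key=cv2.contourArea)
                q,s=far_circle(nm,b,.063,.0305)
                hd=plane(nm,c.reshape(-1,2),.043)[:,:2]; d=np.linalg.norm(hd-q,axis=1); t=hd[d>d.max()-.008].mean(0)-q
                print(nm,"cup",q.round(4),"res",s.round(4),"handle",np.degrees(np.arctan2(t[1],t[0])).round(1),d.max().round(3))
a=cv2.imread("pics/scene2.png")[120:400,150:450];b=cv2.imread("pics/top2.png")[60:340,190:490]
cv2.imwrite("pics/c2.png",np.hstack([cv2.resize(x,(400,373),interpolation=2) for x in(a,b)]))
```

```text
grip 63.3 mm F 30.000194907188416 t 13.9
touch True [ 0.5342 -0.3298  0.0778] w 63.3
t 19.7
top cup [ 0.8564 -0.0464] res 0.0087 handle -156.0 0.47
top cup [ 0.8564 -0.0464] res 0.0087 handle -156.0 0.47
scene cup [ 0.6472 -0.2115] res 0.0004 handle -94.6 0.057
scene cup [ 0.6453 -0.1107] res 0.0049 handle 91.6 0.057
```

View pics/c2.png

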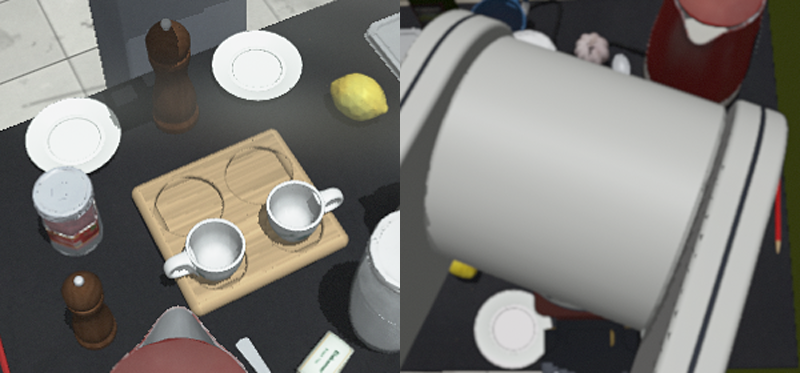

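The jar stands upright on the worktop right of the stand, left in the crop, and both cups sit undisturbed. Cup A is next, with the grip turned 25° to clear the canister.

Run:
```python
from h import *
(o1,d1),(o2,d2)=ray("top",[[412,92]]),ray("scene",[[284,353]]);t=np.linalg.lstsq(np.c_[d1[0],-d2[0]],o2-o1,rcond=None)[0];print("spout",o1+d1[0]*t[0],o2+d2[0]*t[1])
pick(.6455,-.111,.048,-25,.20)
movel([.6455,-.111,.075],v=.1); movel([.6455,-.111,.20],v=.2)
place(.419,-.038,.041,-25,.20,op=.92,f=4)
cv2.imwrite("pics/s3.png",read_camera("scene")[:,:,::-1])
```

```text
spout [ 0.76107116 -0.29706885  0.23128216] [ 0.76153006 -0.29566578  0.23127146]
grip 59.1 mm F 30.000192302686628 t 24.0
touch True [ 0.4188 -0.038   0.0406] w 59.6
t 29.1
```

View pics/s3.png

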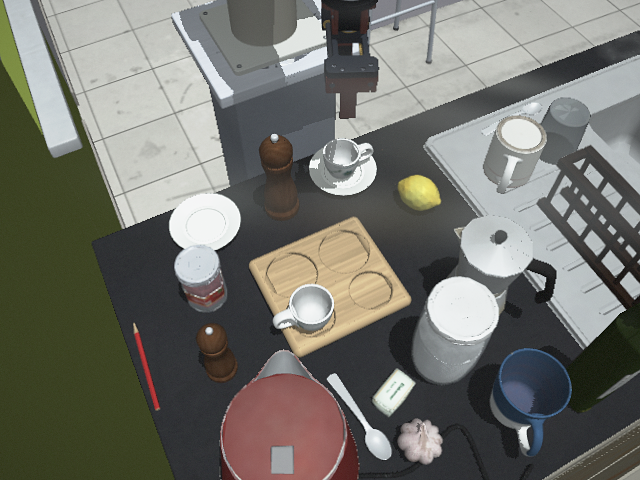

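Cup A sits on its saucer at (343,155). Cup B next.

Run:
```python
from h import *
pick(.647,-.2115,.048,18,.21)
movel([.647,-.2115,.075],v=.1); movel([.647,-.2115,.21],v=.2)
place(.416,-.2885,.041,18,.21,op=.92,f=4)
over(.44,-.163,.32,90)
for n in("scene",): cv2.imwrite("pics/s4.png",read_camera(n)[:,:,::-1])
```

```text
grip 59.8 mm F 30.000187193218153 t 32.5
touch True [ 0.4163 -0.2885  0.0408] w 59.9
t 37.8
```

View pics/s4.png

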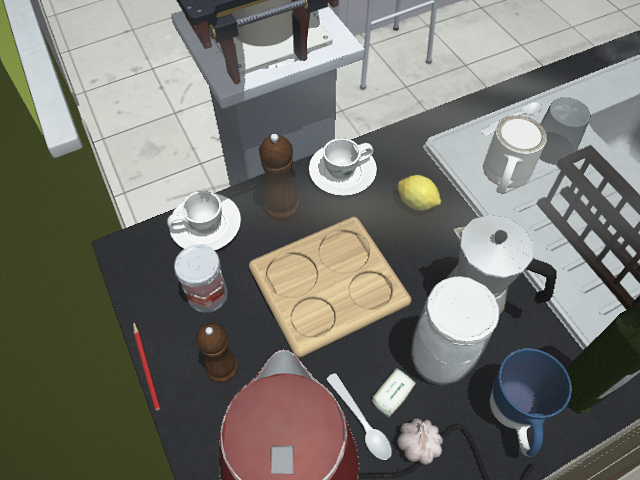

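Both cups sit on their saucers, at (203,210) and (343,155). Now the jar and the mill go back.

Run:
```python
from h import *
pick(.5345,-.33,.078,0,.24)
movel([.5345,-.33,.11],v=.1); movel([.5345,-.33,.24],v=.2)
place(.5708,-.2075,.090,90,.24,f=5)
over(.44,-.163,.32,90)
pick(.44,-.163,.138,90,.32)
movel([.44,-.163,.18],v=.1); movel([.44,-.163,.33],v=.2)
place(.5708,-.1175,.150,90,.33,f=5)
over(.35,.25,.40,90)
for n in("scene","top"): cv2.imwrite(f"pics/{n}5.png",read_camera(n)[:,:,::-1])
a=cv2.imread("pics/scene5.png")[120:400,150:450];b=cv2.imread("pics/top5.png")[60:340,190:490]
cv2.imwrite("pics/c5.png",np.hstack([cv2.resize(x,(400,373),interpolation=2) for x in(a,b)]))
```

```text
grip 63.2 mm F 30.000261068344116 t 43.5
touch True [ 0.5706 -0.2071  0.0898] w 63.1
t 49.2
grip 47.0 mm F 29.96426671667848 t 52.5
touch True [ 0.5706 -0.1171  0.1498] w 46.8
t 58.0
```

View pics/c5.png

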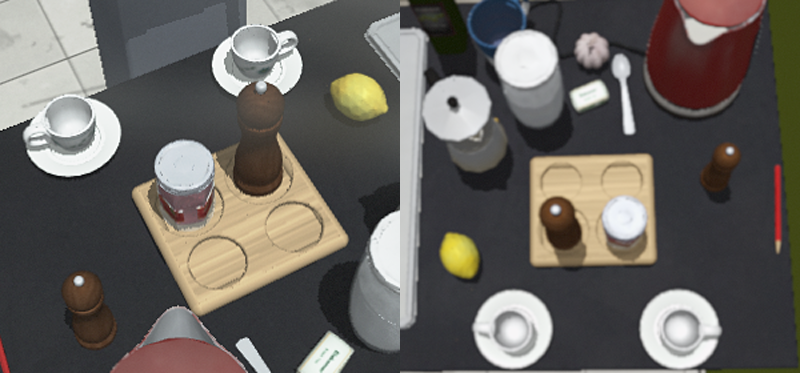

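The mill and jar stand upright in their own wells, both cups are in their saucers, and the lemon is unmoved. Contact heights match the well floors (0.150 m mill, 0.090 m jar, 0.041 m cups).

```bash
python3 -c "
from station import *
print(job_done(),get_time())"
```

```text
the job is handed in; nothing more can be done
the job is handed in; nothing more can be done
```

The job is handed in: both espresso cups are upright on their saucers, the mill and the jam jar are back in the wells they came from, and the lemon was left where it lay, all in about 60 s of robot time.

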